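Collect a finished slide magazine, press-seat it and store it in the tote

TASK

Collect the finished slide magazine (the tall closed one) from the labelling machine's catch tray, stand it upright on the spring plate and press it straight down until the plate's pointer stays between the two ticks for about a second, never down to the stop. Let go of it there so that the plate comes back up, then take it again by its broad sides, as the tote leaves no finger room at the ends, and set it down upright, not dropped, on the floor of the free bay of the tote. Leave the low open carrier in the tray and the magazine already in the tote where they are.

Things in the scene. Friction and masses are not known exactly. Their poses are not given: they have to be found in the camera images.
- magazine_center (a point): Centre (half-way up) of the finished slide magazine: a closed white plastic box with grey stripes and a 4 mm tab on the lid, 62 (its x) x 34 (its y) x 84 mm tall (its z, up; tab extra), 0.19 to 0.31 kg. It stands upright in either lane of the catch tray, its x along the lane; there only its two 34 mm wide ends, 62 mm apart, can be gripped.
- carrier_center (a point): Centre of the empty open carrier, 62 x 34 x 42 mm tall, white, in the other lane; it stays there (may not shift more than 20 mm).
- tray_floor (a point): Centre of the catch tray's floor (top face, level). Tray 170 (x, along the lanes) x 130 mm, 15 mm rims at its x ends. Two lanes at y = +25 and -25 mm between upright wire-frame steel cheeks 5 mm thick (y = -50, 0, +50 mm), x from -40 to +40 mm, 80 mm high above the floor. The white labelling machine, 220 mm high above the table, begins at y = +150 mm.
- plate_top (a point): Centre of the top face of the aluminium spring plate, 90 (x) x 70 mm (y), level, 55 mm above the table when up; it sinks vertically. Beside it a fixed scale strip with two black ticks stands at x = -12, y = +75 to +110 mm, 85 mm high; the plate's dark pointer bar runs in front (+x) of it, just above the upper tick when up.
- plate (a joint): How far the plate is pressed down, m: 0 up, stop at 0.018. The pointer is between the ticks from 0.005 to 0.015; aim at 0.010. Spring: 4.6 N preload, 0.8 N per mm, so about 12.6 N in all at 0.010, the magazine's weight (2 to 3 N) included; the weight alone does not move the plate.
- free_bay (a point): Centre of the floor of the tote's free bay. The magazine stands here, its 62 mm length along this x (either way round), between two long walls 72 mm apart that reach 90 mm above this floor (no finger room at its ends) and two 8 mm high rails 42 mm apart along x. Free for fingers above the rails: 55 mm to +y (an end wall 45 mm high), 83 mm to -y (the other magazine).
- old_magazine_center (a point): Centre of an identical magazine that already stands in the tote's other bay, 100 mm to the -y of the free bay; it stays there (may not shift more than 20 mm).
- magazine: The same magazine; origin at the centre of its underside.
- tote: The tote: a grey open bin fixed to the table, 82 (x) x 220 (y) x 95 mm high, floor 5 mm thick, two bays side by side along y; origin at the centre of its underside, axes as the free bay's.

How it is judged:
By the outcome, as a careful person would: the job done as asked, in the order asked, and still so for the second after the job is handed in, with the robot touching nothing.
It also fails if it takes over 61 s, if anything falls off the work surface, if the arm or the gripper's body presses on something with over 40 N, if the wrist force passes 120 N, or if a joint passes its speed limit or range.

ROBOT

A 6-joint arm with a two-finger parallel gripper is mounted at the origin on the work surface. World frame = base frame: x ahead of the robot, y to its left, z up, the work surface at z = 0. Lengths are in m, angles in rad, forces in N, time in s.
With the tool pointing down it reaches from about 0.35 to 0.875 m from the base axis. Payload 4.2 kg.
Tool frame: the origin (TCP) lies on the mounting face of the last link; the fingertips stand 182 mm ahead of it and the grasp point (between the pads) lies 164 mm ahead of it (tip_reach is the distance from the TCP to the fingertips, in m); z points along the fingers, y is the line along which they close (so a half turn about z gives the same grasp; the last joint's range is limited). The gripper opens to 87 mm and grips with 3 to 60 N. Pads are 19 mm wide; open, the fingers measure 117 mm over their backs; the gripper's body (75 mm by 190 mm) begins 51 mm behind the grasp point.
Start: joints at [-0.923, 0.385, 0.008, 0, -1.194, -0.259], TCP at [0.237, -0.578, 0.405] pointing down, gripper open.
Joint ranges: [-3.14, 3.14], [-1.21, 2.06], [-1.07, 1.41], [-3.16, 2.05], [-2.99, -0.16], [-3.1, 3.1]. Speed limits (rad/s): [2.79, 2.79, 3.14, 3.14, 3.14, 3.14].

INTERFACE

Orientations are given as [roll, pitch, yaw] about the fixed x, y, z axes, in that order (R = Rz(yaw) Ry(pitch) Rx(roll)).
In Python, from cell import observe, snapshot, camera_params, hand_in, tip_reach gives the robot as it stands.
- The arm moves only by the tool play_rows, never from a script. Its argument "motion" is a list that holds one entry, the list of rows, each a list of 7 numbers: the shift along the tool's x, y, z in cm, then the turn, a rotation vector about the tool's x, y, z in degrees, then the closure, from -1 (fully open) to 1 (shut), so that 0 is half open. In form: [[[tx, ty, tz, ax, ay, az, claw], ...]]. A call has exactly 10 rows; each row is the pose to reach, as a shift and turn from the pose commanded when the call began, along the tool's axes at that moment; what a row does not reach only later rows make up. A row lasts 1/8 s, in which the tool goes at most 62.5 mm and 10.7 degrees, less where a joint would pass 70% of its speed; a pose out of reach is approached as far as the arm can. A call with a gripper value outside its range is refused whole. The fingers move at their own pace and stop on an object; "grip_force" is the grip in N (left out, the last holds). Time passes only in rows, so rows that repeat a pose let the fingers close, or fill a call up. It gives the time, the measured TCP pose, the force, the opening and the grip force at its end, in the units of the state.
- observe(): the state, without advancing time (a new reading comes with each control period).
- snapshot(name): name is "scene" or "top"; returns the picture (400x640x3 uint8, red, green, blue); there is no depth.
- camera_params(name): a dict with "fovy" (degrees; the focal length in pixels is half the picture's height over the tangent of half this angle, whatever the lens; pixels are square), "cx", "cy" (the principal point, pixels), "k1" (the pictures are not rectified: a ray, as slopes to the right and down, at radius r is drawn at 1 + k1 r^2 times it, then the intrinsics apply), "R" (3x3) and "t" (3): a world point X has camera coordinates R X + t. Camera axes: x right, y down, z forward; pixel columns grow to the right and rows downward; lengths in m; the calibration is good to about 2 mm. A picture is of the moment at which its call begins. camera_params takes no time and is no camera call.
- hand_in(): hands the job in; it is judged then, once.
The state is a dict: "t": time; "q": joint angles; "dq": joint speeds; "effort": joint torques, N m; "tool_pos": TCP position; "ee_rot": TCP orientation; "force": force on the tool from outside, world axes, zero at the start; "wrist_torque": the same for the moment, N m; "width": finger opening in m; "gripper_force": force on a finger pad.
Only numpy, scipy, OpenCV 4.12 (cv2) and the standard library are available. Lean on these libraries where they do the work, as an engineer would, in place of code of your own. Each camera call takes 0.05 s, during which the arm holds its last target. There are 200 camera calls.

## Working session

There is one attempt and no reset: what is moved stays moved. The work goes in short steps, Python scripts to look and compute and a tool call to move; the robot and the scene stay as the last step left them, time stands still between calls to the robot, and variables do not carry over. Pictures are saved under pics/ and viewed, at most 10 in all, crops included, and the job is handed in when it is done.

Besides the shell and the picture viewer there is one more tool, called after "Emit:" as name(argument=value, ...) on one line, values as JSON. play_rows: Moves the arm, as the interface text tells. Its arguments: {"type":"object","properties":{"motion":{"type":"array","items":{"type":"array","items":{"type":"array","items":{"type":"number"}}}},"grip_force":{"type":"number"}},"required":["motion"]}

```bash
mkdir -p pics; ls; python3 - <<'E'
from cell import *
import cv2,numpy as np
print(observe())
for n in("scene","top"):
    im=snapshot(n); cv2.imwrite(f"pics/{n}0.png",im[:,:,::-1]); print(n,camera_params(n))
E
```

```text
pics
{'t': 0.0, 'q': array([-9.23399453e-01,  3.85567507e-01,  6.63891628e-03, -5.19334855e-04,
       -1.19397587e+00, -2.58635544e-01]), 'dq': array([ 0.00044921,  0.00144725, -0.00117901, -0.00078924,  0.00132251,
        0.00046966]), 'effort': array([ 6.36180393e-04, -3.90662313e+01,  1.87400991e+01,  4.21970174e+00,
        1.09640864e-02, -1.89041220e-04]), 'tool_pos': array([ 0.23688373, -0.57815427,  0.40365466]), 'ee_rot': array([ 3.13943119e+00, -7.27443939e-05, -2.75302285e+00]), 'force': array([-0.86873784, -0.36688128, -0.45761617]), 'wrist_torque': array([ 0.0187399 ,  0.02269213, -0.03926525]), 'gripper_force': 0.0, 'width': 0.087007188272979}
scene {'fovy': 54.38596845941066, 'cx': 312.29086652058265, 'cy': 200.81628455186956, 'k1': -0.03243677721195269, 'R': array([[ 0.85028868,  0.52605413, -0.01661961],
       [ 0.41665438, -0.69208186, -0.58942499],
       [-0.32157158,  0.49425677, -0.80765213]]), 't': array([-0.41116352, -0.17416602,  1.28647672])}
top {'fovy': 57.009034107639096, 'cx': 321.3399289666261, 'cy': 195.02607631411303, 'k1': 0.0020822174586251053, 'R': array([[ 0.02351541, -0.99970214, -0.00653149],
       [-0.99737622, -0.02301226, -0.0686376 ],
       [ 0.06846686,  0.00812839, -0.99762028]]), 't': array([-0.0105175 ,  0.48620796,  0.88716295])}
```

View pics/scene0.png

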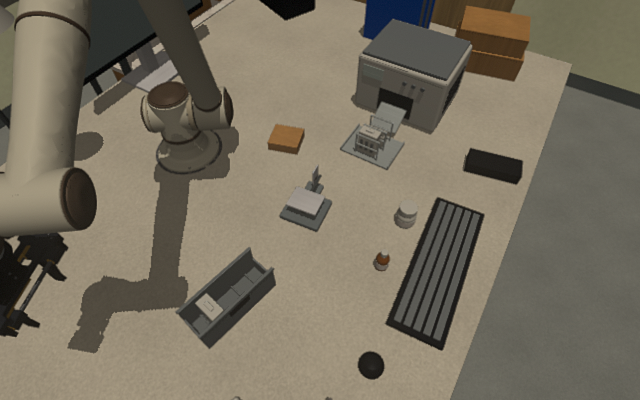

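View pics/top0.png

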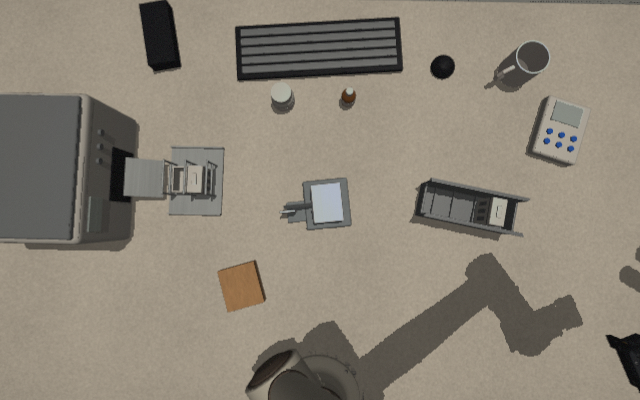

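The scene view shows the tray (~372,145), plate (~305,205) and tote (~228,297). In the top view the tray is at (197,181), the plate at (327,203) and the tote at (472,207). I'll enlarge these next.

```bash
python3 - <<'E'
import cv2,numpy as np
t=cv2.imread("pics/top0.png");s=cv2.imread("pics/scene0.png")
def c(im,x,y,w,h,k): return cv2.resize(im[y:y+h,x:x+w],None,fx=k,fy=k,interpolation=cv2.INTER_CUBIC)
A=np.hstack([c(t,155,140,80,60,5)[:300],c(t,275,172,80,60,5)])
B=np.hstack([c(t,408,170,130,75,400/130)[:300],c(s,335,110,80,60,5)])
h=min(A.shape[0],300)
B=cv2.copyMakeBorder(B[:230],0,0,0,0,0) if 0 else B
E
python3 - <<'E'
import cv2,numpy as np
t=cv2.imread("pics/top0.png");s=cv2.imread("pics/scene0.png")
def c(im,x,y,w,h): return cv2.resize(im[y:y+h,x:x+w],(400,300),interpolation=cv2.INTER_CUBIC)
cv2.imwrite("pics/m1.png",np.vstack([np.hstack([c(t,155,140,80,60),c(t,275,172,80,60)]),np.hstack([c(t,408,162,120,90),c(s,335,110,80,60)])]))
E
```

```text
Traceback (most recent call last):
ValueError: all the input array dimensions except for the concatenation axis must match exactly, but along dimension 0, the array at index 0 has size 231 and the array at index 1 has size 300
```

View pics/m1.png

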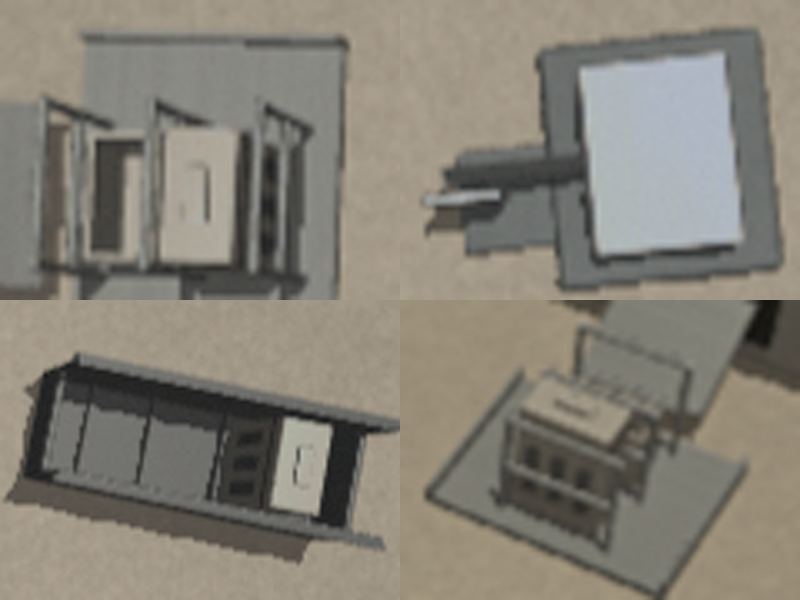

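The montage shows, in the top view, the closed magazine in the right-hand (-y) lane (~(195,179)), the open carrier to its left, and the plate's top at ~(327,203). The free bay is the left half of the tote, and the old magazine is at ~(498,211). Next I measure with masks and rays.

```bash
cat > h.py <<'E'
import cv2,numpy as np
from cell import *
def KD(n):
    p=camera_params(n); f=200/np.tan(np.radians(p["fovy"]/2))
    return p,np.array([[f,0,p["cx"]],[0,f,p["cy"]],[0,0,1.]]),np.array([p["k1"],0,0,0,0.])
def ray(n,uv):
    p,K,D=KD(n); s=cv2.undistortPoints(np.float64(uv).reshape(-1,1,2),K,D).reshape(-1,2)
    d=np.c_[s,np.ones(len(s))]@p["R"]; return -p["R"].T@p["t"],d
def onplane(n,uv,z):
    c,d=ray(n,uv); return c+d*((z-c[2])/d[:,2])[:,None]
def proj(n,X):
    p,K,D=KD(n); return cv2.projectPoints(np.float64(X).reshape(-1,1,3),cv2.Rodrigues(p["R"])[0],p["t"],K,D)[0].reshape(-1,2)
def tri(a,b):
    c1,d1=ray("scene",a);c2,d2=ray("top",b);out=[]
    for u,v in zip(d1,d2):
        s=np.linalg.lstsq(np.c_[u,-v],c2-c1,rcond=None)[0];P,Q=c1+s[0]*u,c2+s[1]*v
        out.append(np.r_[(P+Q)/2,np.linalg.norm(P-Q)*1e3])
    return np.array(out)
def blob(im,box,f,k=4):
    """largest blob in box (x,y,w,h) of upsampled crop where f(bgr float) holds -> rect corners px, centroid, area"""
    x,y,w,h=box; c=cv2.resize(im[y:y+h,x:x+w],None,fx=k,fy=k,interpolation=cv2.INTER_CUBIC).astype(float)
    m=f(c).astype(np.uint8); m=cv2.morphologyEx(m,cv2.MORPH_CLOSE,np.ones((k*3,k*3)))
    m=cv2.morphologyEx(m,cv2.MORPH_OPEN,np.ones((k*2,k*2)))
    ct=max(cv2.findContours(m,0,1)[0],key=cv2.contourArea)
    g=lambda q:(np.float64(q).reshape(-1,2)+.5)/k-.5+[x,y]
    M=cv2.moments(ct); r=cv2.minAreaRect(ct)
    return g(ct),g(cv2.boxPoints(r)),g([M["m10"]/M["m00"],M["m01"]/M["m00"]])[0],cv2.contourArea(ct)/k/k
def rect(n,ct,z):
    P=onplane(n,ct,z)[:,:2]*1e3; (c,s,a)=cv2.minAreaRect(np.float32(P)); return np.round(c,1),np.round(s,1),round(a,1)
E
python3 - <<'E'
from h import *
t=cv2.imread("pics/top0.png");s=cv2.imread("pics/scene0.png")
for n,im,px in(("top",t,[(197,178),(185,178),(327,203),(500,212),(160,230),(218,200)]),("scene",s,[(373,132),(305,203),(210,305)])):
    for u,v in px: print(n,u,v,im[v,u])
br=lambda T:(lambda c:c.min(2)>T)
for nm,n,im,box,T,z in(("mag","top",t,(184,160,24,38),165,.095),("plate","top",t,(303,176,48,52),165,.055),("old","top",t,(484,190,30,42),150,.089),
  ("mag","scene",s,(350,118,40,26),150,.095),("plate","scene",s,(282,182,48,38),150,.055),("old","scene",s,(188,285,44,36),150,.089)):
    ct,b,c,A=blob(im,box,br(T)); print(nm,n,np.round(b,1).tolist(),np.round(c,1),A,rect(n,ct,z),onplane(n,c,z).round(4))
    globals()[nm+n]=c
for nm in("mag","plate","old"): print(nm,tri([globals()[nm+"scene"]],[globals()[nm+"top"]]).round(4))
E
```

```text
top 197 178 [154 166 172]
top 185 178 [ 95 102 104]
top 327 203 [191 182 174]
top 500 212 [156 168 174]
top 160 230 [135 151 161]
top 218 200 [130 136 135]
scene 373 132 [121 135 142]
scene 305 203 [140 150 158]
scene 210 305 [133 150 155]Traceback (most recent call last):
  File "<stdin>", line 8, in <module>
  File "h.py", line 24, in blob
    ct=max(cv2.findContours(m,0,1)[0],key=cv2.contourArea)
ValueError: max() iterable argument is empty
```

```bash
python3 - <<'E'
from h import *
t=cv2.imread("pics/top0.png");s=cv2.imread("pics/scene0.png")
def ot(off):
    def f(c):
        g=np.clip(c.min(2),0,255).astype(np.uint8); T,_=cv2.threshold(g,0,255,cv2.THRESH_OTSU); print("T",T,g.max(),end=" "); return g>T+off
    return f
for nm,n,im,box,off,z in(("mag","top",t,(186,164,18,32),5,.092),("plate","top",t,(306,178,44,46),0,.055),("old","top",t,(486,192,26,36),5,.089),
  ("mag","scene",s,(352,120,36,22),0,.092),("plate","scene",s,(282,182,48,38),0,.055),("old","scene",s,(190,286,40,32),0,.089)):
    ct,b,c,A=blob(im,box,ot(off)); print(nm,n,np.round(b,1).tolist(),np.round(c,1),A,rect(n,ct,z),onplane(n,c,z).round(4))
    globals()[nm+n]=c
for nm in("mag","plate","old"): print(nm,tri([globals()[nm+"scene"]],[globals()[nm+"top"]]).round(4))
c=lambda im,x,y,w,h: cv2.resize(im[y:y+h,x:x+w],(400,300),interpolation=cv2.INTER_CUBIC)
cv2.imwrite("pics/m2.png",np.vstack([np.hstack([c(s,275,155,80,60),c(s,340,112,64,48)]),np.hstack([c(s,172,240,112,84),c(t,410,168,64,48)])]))
E
```

```text
T 111.0 167 mag top [[185.6, 163.6], [203.4, 163.6], [203.4, 192.4], [185.6, 192.4]] [194.  177.8] 448.625 (array([513.2, 288.4]), array([65.4, 40.6]), 1.3) [[0.5136 0.2891 0.092 ]]
T 138.0 186 plate top [[310.6, 185.4], [340.0, 182.3], [344.1, 221.1], [314.7, 224.2]] [327.2 202.9] 1086.46875 (array([464.8, -14.1]), array([91.7, 69.3]), 7.1) [[ 0.4654 -0.0138  0.055 ]]
T 96.0 181 old top [[488.3, 227.0], [493.4, 196.7], [508.0, 199.2], [503.0, 229.5]] [498.2 212.5] 410.25 (array([ 449.9, -397. ]), array([33. , 69.7]), 80.0) [[ 0.4513 -0.3971  0.089 ]]
T 95.0 140 mag scene [[351.6, 119.6], [387.4, 119.6], [387.4, 141.4], [351.6, 141.4]] [368.7 128.7] 626.28125 (array([512.9, 291.4]), array([116.3,  95.3]), 30.9) [[0.5066 0.2958 0.092 ]]
T 101.0 152 plate scene [[281.6, 181.6], [329.4, 181.6], [329.4, 214.4], [281.6, 214.4]] [303.3 196.3] 1081.90625 (array([464.1,  -5.6]), array([137.9, 114.1]), 31.0) [[ 0.4579 -0.0046  0.055 ]]
T 93.0 145 old scene [[194.5, 304.0], [206.3, 292.3], [224.2, 310.2], [212.5, 322.0]] [209.4 306.5] 364.125 (array([ 458.3, -396.6]), array([35.1, 63.1]), 80.3) [[ 0.4577 -0.3957  0.089 ]]
mag [[0.5118 0.2843 0.1041 1.2954]]
plate [[ 0.4646 -0.0138  0.0701  0.343 ]]
old [[ 0.4537 -0.3966  0.0856  5.7761]]
```

View pics/m2.png

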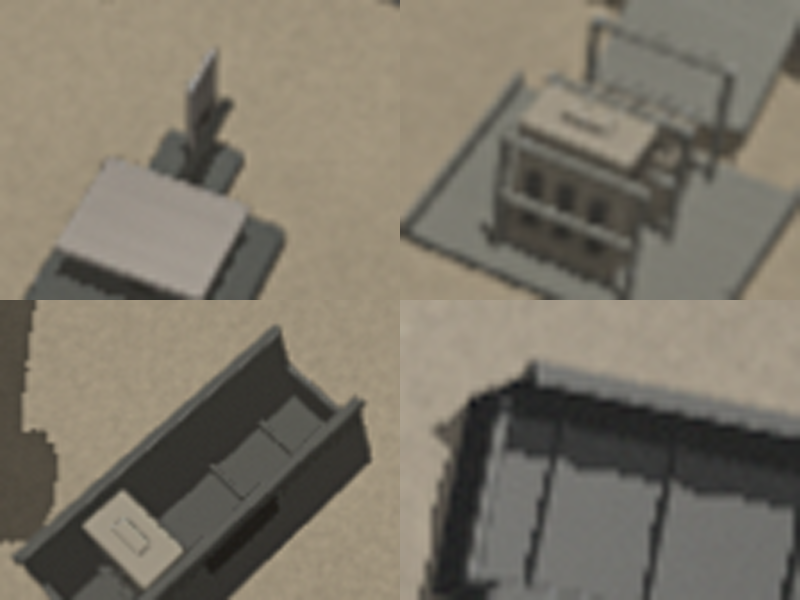

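The crops show clear corners: the plate is clean, the magazine top is at scene ~(371,132), and the tote walls show their long rims. I triangulate these corners.

```bash
python3 - <<'E'
from h import *
S=[(363.5,125.1),(382.1,132.8),(377.6,139.2),(358.7,130.9)];T=[(187,192.4),(188,165.6),(202.6,166),(202.2,192.4)]
a=tri(S,T);print("mag",a.round(4).tolist(),a.mean(0).round(4))
for z in(.09,.095): print(z,rect("top",np.array(T),z),rect("scene",np.array(S),z))
S=[(206.2,293.5),(223.8,310),(212.6,320.6),(195.2,302.4)];T=[(489.6,223.5),(492,197.4),(507.6,200.1),(503.4,226.8)]
a=tri(S,T);print("old",a.round(4).tolist(),a.mean(0).round(4),rect("top",np.array(T),.089),rect("scene",np.array(S),.089))
S=[(249.8,247.8),(272.8,268.6)];T=[(424.4,212.8),(431.6,178.8)]
print("tote",tri(S,T).round(4).tolist(),onplane("top",T,.095).round(4).tolist(),onplane("scene",S,.095).round(4).tolist())
print("tray corners",onplane("top",[(155+82/5,147.4),(155+347/5,148.2)],.01).round(4).tolist())
print("plate scene",onplane("scene",[(275+105/5,155+160/5),(275+247/5,155+212/5),(275+205/5,155+297/5),(275+58/5,155+248/5)],.055).round(4).tolist())
# rim lines in top view: profile across tote
t=cv2.imread("pics/top0.png")
for u in(440,460): print(u,t[170:240,u].min(1).tolist())
E
```

```text
mag [[0.4818, 0.3067, 0.0855, 3.2105], [0.5444, 0.3097, 0.0807, 4.5182], [0.5446, 0.2761, 0.0817, 5.772], [0.4827, 0.2708, 0.0905, 4.3145]] [0.5134 0.2908 0.0846 4.4538]
0.09 (array([511.1, 287.4]), array([61.1, 34.4]), 1.3) (array([517. , 287.4]), array([31.8, 65.5]), 88.5)
0.095 (array([510.6, 285.7]), array([60.7, 34.2]), 1.3) (array([518.9, 282.5]), array([31.6, 65.1]), 88.5)
old [[0.4281, -0.3766, 0.0876, 4.9909], [0.4867, -0.3848, 0.0834, 3.7962], [0.4817, -0.4177, 0.0867, 5.1245], [0.4215, -0.4065, 0.0891, 5.0332]] [ 0.4545 -0.3964  0.0867  4.7362] (array([ 452.1, -396.4]), array([35.2, 60.8]), 81.4) (array([ 457.3, -395. ]), array([32.4, 62.2]), 79.4)
tote [[0.447, -0.23, 0.0953, 1.1943], [0.5251, -0.246, 0.0916, 3.9132]] [[0.4465, -0.2304, 0.095], [0.5231, -0.2462, 0.095]] [[0.4474, -0.2295, 0.095], [0.5279, -0.2461, 0.095]]
tray corners [[0.5975, 0.3785, 0.01], [0.5984, 0.2457, 0.01]]
plate scene [[0.422, 0.0126, 0.055], [0.5105, 0.0226, 0.055], [0.5203, -0.0385, 0.055], [0.4336, -0.0526, 0.055]]
440 [133, 135, 136, 135, 135, 133, 138, 137, 136, 128, 114, 113, 91, 47, 35, 39, 36, 33, 39, 50, 53, 56, 55, 57, 56, 89, 114, 113, 113, 114, 113, 113, 113, 112, 112, 112, 111, 111, 113, 110, 111, 111, 113, 112, 112, 107, 102, 109, 111, 88, 57, 73, 78, 75, 76, 73, 75, 78, 111, 135, 135, 136, 134, 136, 140, 136, 135, 135, 136, 138]
460 [132, 132, 133, 130, 131, 132, 134, 135, 138, 138, 136, 137, 136, 126, 114, 109, 97, 67, 36, 36, 39, 36, 40, 50, 55, 55, 52, 56, 55, 85, 110, 111, 111, 110, 111, 110, 109, 107, 108, 108, 110, 110, 108, 109, 108, 109, 109, 109, 109, 104, 104, 110, 109, 88, 46, 61, 73, 73, 75, 72, 74, 75, 74, 105, 130, 132, 138, 139, 137, 132]
```

```bash
cat >> h.py <<'E'
from scipy.spatial.transform import Rotation as Ro
def go(x,y,z,yaw):
    o=observe(); R=Ro.from_euler("xyz",o["ee_rot"]); W=Ro.from_euler("xyz",[np.pi,0,np.radians(yaw)])
    print("t",round(o["t"],2),"pos",o["tool_pos"].round(4),"rpy",np.degrees(o["ee_rot"]).round(2),"F",o["force"].round(1),"w",round(o["width"],4),"| shift cm",(R.inv().apply(np.array([x,y,z])-o["tool_pos"])*100).round(2),"rot",np.degrees((R.inv()*W).as_rotvec()).round(2))
E
python3 -c "
from h import *
go(.514,.288,.31,-89)
t=cv2.imread('pics/top0.png').min(2).astype(float)
xs=np.arange(436,486,2);e=[]
for u in xs:
    c=t[165:235,u]; i=np.where(c<124)[0][0]; j=np.where(c<124)[0][-1]
    f=lambda a,b:(124-c[a])/(c[b]-c[a])
    e.append((165+i-1+f(i-1,i),165+j+f(j,j+1)))
e=np.array(e)
for k,nm in((0,'upper outer rim'),(1,'lower edge')):
    P=onplane('top',np.c_[xs,e[:,k]],.095)[:,:2]; p=np.polyfit(P[:,1],P[:,0],1); print(nm,p,'yaw',-np.degrees(np.arctan(p[0])),np.std(P[:,0]-np.polyval(p,P[:,1])))
"
```

```text
t 0.1 pos [ 0.2369 -0.5782  0.4038] rpy [ 1.7989e+02 -1.0000e-02 -1.5773e+02] F [0. 1. 1.] w 0.087 | shift cm [-58.47  69.64   9.51] rot [ 1.000e-01  6.000e-02 -6.873e+01]Traceback (most recent call last):
  File "<string>", line 9, in <module>
    e.append((165+i-1+f(i-1,i),165+j+f(j,j+1)))
                                     ~^^^^^^^
  File "<string>", line 8, in <lambda>
    f=lambda a,b:(124-c[a])/(c[b]-c[a])
                             ~^^^
IndexError: index 70 is out of bounds for axis 0 with size 70
```

Emit:
play_rows(motion=[[[-3.5,4.2,0,0,0,-6.8,-1],[-7,8.4,0,0,0,-13.6,-1],[-10.5,12.5,0,0,0,-20.4,-1],[-14,16.7,0,0,0,-27.2,-1],[-17.5,20.9,0,0,0,-34,-1],[-21,25,0,0,0,-40.8,-1],[-24.5,29.2,0,0,0,-47.6,-1],[-28,33.4,0,0,0,-54.4,-1],[-31.5,37.5,0,0,0,-61.2,-1],[-35,41.7,0,0,0,-68.7,-1]]], grip_force=40)

```text
t: 1.35
tool_pos: [0.4027, -0.058, 0.4048]
ee_rot: [-3.141, 0.0, -1.549]
force: [0.5, -0.7, -0.6]
width: 0.0872
gripper_force: 0.0
```

```bash
python3 -c "
from h import *
go(.514,.288,.31,-89)"
```

```text
t 1.35 pos [ 0.4027 -0.058   0.4048] rpy [-1.7999e+02  1.0000e-02 -8.8770e+01] F [ 0.5 -0.7 -0.6] w 0.0872 | shift cm [-34.35 -11.87   9.48] rot [-0.01  0.01  0.23]
```

Emit:
play_rows(motion=[[[-5,-1.7,0,0,0,0,-1],[-10,-3.4,0,0,0,0,-1],[-15,-5.1,0,0,0,0,-1],[-20,-6.8,2,0,0,0,-1],[-25,-8.5,4,0,0,0,-1],[-30,-10.2,6,0,0,0,-1],[-34.4,-11.9,8,0,0,0,-1],[-34.4,-11.9,9.5,0,0,0,-1],[-34.4,-11.9,9.5,0,0,0,-1],[-34.4,-11.9,9.5,0,0,0,-1]]])

```text
t: 2.6
tool_pos: [0.5158, 0.2853, 0.3105]
ee_rot: [-3.141, 0.0, -1.554]
force: [-0.0, 0.3, 0.7]
width: 0.0872
gripper_force: 0.0
```

```bash
python3 -c "
from h import *
go(.514,.288,.227,-89)
a=snapshot('top')[:,:,::-1];b=snapshot('scene')[:,:,::-1]
c=lambda im,x,y,w,h: cv2.resize(im[y:y+h,x:x+w],(400,300),interpolation=cv2.INTER_CUBIC)
cv2.imwrite('pics/m3.png',np.hstack([c(a,135,120,120,90),c(b,315,70,120,90)]))
print(proj('top',[.514,.288,.13]),proj('scene',[.514,.288,.13]))
"
```

```text
t 2.6 pos [0.5158 0.2853 0.3105] rpy [-1.7997e+02  2.0000e-02 -8.9070e+01] F [-0.   0.3  0.7] w 0.0872 | shift cm [-0.27  0.18  8.35] rot [-0.03  0.02 -0.07]
[[188.26088981 175.56710163]] [[371.04539669 121.70125885]]
```

View pics/m3.png

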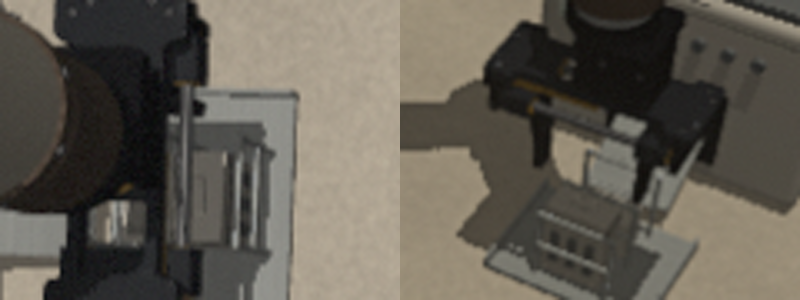

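The open gripper straddles the magazine: the scene crop shows the fingers at about (541,165) and (650,170), outside its ends. I descend and close.

Emit:
play_rows(motion=[[[-0.3,0.2,1.5,0,0,0,-1],[-0.3,0.2,3,0,0,0,-1],[-0.3,0.2,4.5,0,0,0,-1],[-0.3,0.2,6,0,0,0,-1],[-0.3,0.2,7.3,0,0,0,-1],[-0.3,0.2,8.3,0,0,0,-1],[-0.3,0.2,8.3,0,0,0,-1],[-0.3,0.2,8.3,0,0,0,0.5],[-0.3,0.2,8.3,0,0,0,0.5],[-0.3,0.2,8.3,0,0,0,0.5]]])

```text
t: 3.95
tool_pos: [0.5137, 0.2891, 0.2272]
ee_rot: [3.142, 0.0, -1.554]
force: [-2.8, -1.2, 2.2]
width: 0.065
gripper_force: 1.5
```

Emit:
play_rows(motion=[[[0,0,0,0,0,0,0.5],[0,0,0,0,0,0,0.5],[0,0,-1,0,0,0,0.5],[0,0,-2,0,0,0,0.5],[0,0,-3,0,0,0,0.5],[0,0,-5,0,0,0,0.5],[0,0,-7,0,0,0,0.5],[0,0,-9,0,0,0,0.5],[0,0,-11,0,0,0,0.5],[0,0,-11,0,0,0,0.5]]])

```text
t: 5.2
tool_pos: [0.5141, 0.2894, 0.3389]
ee_rot: [-3.138, 0.003, -1.554]
force: [0.1, 0.4, -3.4]
width: 0.0617
gripper_force: 40.0
```

```bash
python3 -c "
from h import *
go(.465,-.014,.33,-83)
a=snapshot('top')[:,:,::-1];b=snapshot('scene')[:,:,::-1]
c=lambda im,x,y,w,h: cv2.resize(im[y:y+h,x:x+w],(400,300),interpolation=cv2.INTER_CUBIC)
cv2.imwrite('pics/m4.png',np.hstack([c(a,135,120,120,90),c(b,315,70,120,90)]))
"
```

```text
t 5.2 pos [0.5141 0.2894 0.3389] rpy [-179.79    0.18  -89.01] F [ 0.1  0.4 -3.4] w 0.0617 | shift cm [30.25  5.44  0.77] rot [-0.22  0.17 -6.01]
```

View pics/m4.png

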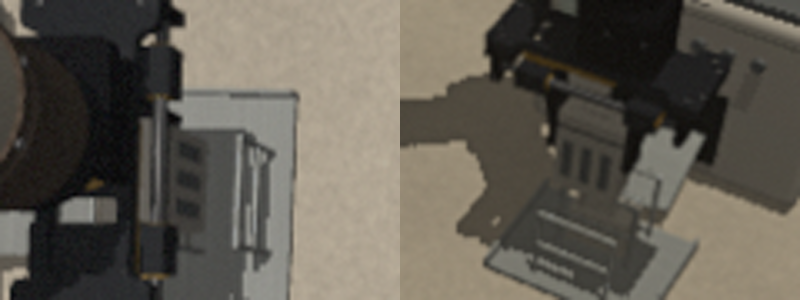

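The crops show the magazine lifted clear in the grip (crop ~(590,150)). I carry it to above the plate.

Emit:
play_rows(motion=[[[3,0.5,0,0,0,0,0.5],[7,1.2,0,0,0,-1,0.5],[11,2,0,0,0,-2,0.5],[15,2.7,0,0,0,-3,0.5],[19,3.4,0,0,0,-4,0.5],[23,4.1,0,0,0,-5,0.5],[27,4.9,0,0,0,-6,0.5],[29,5.2,0,0,0,-6,0.5],[30.2,5.4,0,0,0,-6,0.5],[30.2,5.4,0,0,0,-6,0.5]]])

```text
t: 6.55
tool_pos: [0.4648, -0.0141, 0.3362]
ee_rot: [3.141, -0.0, -1.45]
force: [-0.4, -0.6, -3.3]
width: 0.0616
gripper_force: 40.0
```

```bash
python3 -c "
from h import *
go(.4665,-.014,.29,-83)
"
```

```text
t 6.55 pos [ 0.4648 -0.0141  0.3362] rpy [179.94  -0.   -83.08] F [-0.4 -0.6 -3.3] w 0.0616 | shift cm [ 0.01 -0.17  4.62] rot [ 0.06 -0.   -0.08]
```

Emit:
play_rows(motion=[[[0,-0.1,1,0,0,0,0.5],[0,-0.1,2,0,0,0,0.5],[0,-0.1,3,0,0,0,0.5],[0,-0.1,4,0,0,0,0.5],[0,-0.1,4.5,0,0,0,0.5],[0,-0.1,4.8,0,0,0,0.5],[0,-0.1,5,0,0,0,0.5],[0,-0.1,5.2,0,0,0,0.5],[0,-0.1,5.2,0,0,0,0.5],[0,-0.1,5.2,0,0,0,0.5]]])

```text
t: 7.8
tool_pos: [0.466, -0.0136, 0.2849]
ee_rot: [-3.141, 0.0, -1.449]
force: [-0.2, -0.1, -2.0]
width: 0.0617
gripper_force: 40.0
```

```bash
python3 -c "
from h import *
go(.4665,-.014,.28,-83)
b=snapshot('scene')[:,:,::-1];a=snapshot('top')[:,:,::-1]
c=lambda im,x,y,w,h: cv2.resize(im[y:y+h,x:x+w],(400,300),interpolation=cv2.INTER_CUBIC)
cv2.imwrite('pics/m5.png',np.hstack([c(b,270,120,104,78),c(a,275,160,96,72)]))
"
```

```text
t 7.8 pos [ 0.466  -0.0136  0.2849] rpy [-179.98    0.    -83.02] F [-0.2 -0.1 -2. ] w 0.0617 | shift cm [ 0.05 -0.04  0.49] rot [-0.02  0.   -0.02]
```

View pics/m5.png

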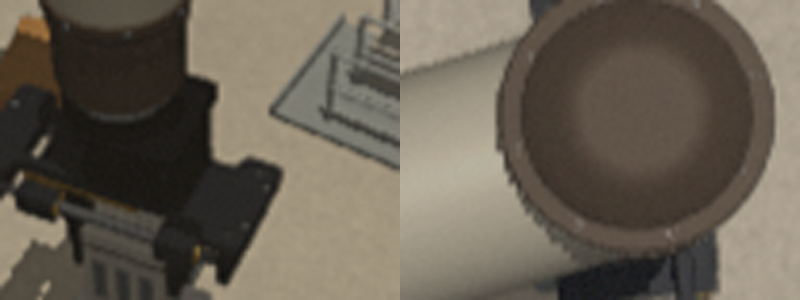

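The gripper hides the scale in both views, so I locate contact by force and height in small steps.

Emit:
play_rows(motion=[[[0,0,0.1,0,0,0,0.5],[0,0,0.1,0,0,0,0.5],[0,0,0.2,0,0,0,0.5],[0,0,0.2,0,0,0,0.5],[0,0,0.3,0,0,0,0.5],[0,0,0.3,0,0,0,0.5],[0,0,0.4,0,0,0,0.5],[0,0,0.4,0,0,0,0.5],[0,0,0.4,0,0,0,0.5],[0,0,0.4,0,0,0,0.5]]])

```text
t: 9.15
tool_pos: [0.466, -0.0136, 0.2808]
ee_rot: [-3.142, 0.0, -1.449]
force: [-0.0, 0.8, -1.9]
width: 0.0618
gripper_force: 40.0
```

```bash
python3 -c "
from h import *
go(.4665,-.014,.28,-83)
b=snapshot('scene')[:,:,::-1]
cv2.imwrite('pics/m6.png',cv2.resize(b[150:230,260:360],(800,600)[::1],interpolation=cv2.INTER_CUBIC))
"
```

```text
t 9.15 pos [ 0.466  -0.0136  0.2808] rpy [-180.      0.    -83.03] F [-0.   0.8 -1.9] w 0.0618 | shift cm [ 0.05 -0.05  0.08] rot [-0.    0.   -0.03]
```

Still free: Fz is about -2 N, the magazine's weight. I continue in 3 mm steps.

Emit:
play_rows(motion=[[[0,0,0.1,0,0,0,0.5],[0,0,0.1,0,0,0,0.5],[0,0,0.2,0,0,0,0.5],[0,0,0.2,0,0,0,0.5],[0,0,0.3,0,0,0,0.5],[0,0,0.3,0,0,0,0.5],[0,0,0.3,0,0,0,0.5],[0,0,0.3,0,0,0,0.5],[0,0,0.3,0,0,0,0.5],[0,0,0.3,0,0,0,0.5]]])

```text
t: 10.45
tool_pos: [0.466, -0.0136, 0.2777]
ee_rot: [3.142, -0.0, -1.449]
force: [0.3, -0.6, -2.9]
width: 0.0617
gripper_force: 40.0
```

```bash
python3 -c "
from h import *
go(.4665,-.014,.28,-83)"
```

```text
t 10.45 pos [ 0.466  -0.0136  0.2777] rpy [180.    -0.   -83.02] F [ 0.3 -0.6 -2.9] w 0.0617 | shift cm [ 0.05 -0.05 -0.23] rot [ 0.   -0.   -0.02]
```

Emit:
play_rows(motion=[[[0,0,0.1,0,0,0,0.5],[0,0,0.1,0,0,0,0.5],[0,0,0.2,0,0,0,0.5],[0,0,0.2,0,0,0,0.5],[0,0,0.3,0,0,0,0.5],[0,0,0.3,0,0,0,0.5],[0,0,0.3,0,0,0,0.5],[0,0,0.3,0,0,0,0.5],[0,0,0.3,0,0,0,0.5],[0,0,0.3,0,0,0,0.5]]])

```text
t: 11.7
tool_pos: [0.466, -0.0136, 0.2748]
ee_rot: [-3.141, -0.0, -1.449]
force: [-0.7, -0.5, 2.9]
width: 0.062
gripper_force: 40.0
```

```bash
python3 -c "
from h import *
go(.4665,-.014,.28,-83)"
```

```text
t 11.7 pos [ 0.466  -0.0136  0.2748] rpy [-179.99   -0.    -83.02] F [-0.7 -0.5  2.9] w 0.062 | shift cm [ 0.05 -0.04 -0.52] rot [-0.01 -0.   -0.02]
```

Contact: Fz rose by 5.5 N, so the plate is about 1 mm down. I press about 9 mm further and hold.

Emit:
play_rows(motion=[[[0,0,0.2,0,0,0,0.5],[0,0,0.4,0,0,0,0.5],[0,0,0.6,0,0,0,0.5],[0,0,0.7,0,0,0,0.5],[0,0,0.8,0,0,0,0.5],[0,0,0.85,0,0,0,0.5],[0,0,0.85,0,0,0,0.5],[0,0,0.85,0,0,0,0.5],[0,0,0.85,0,0,0,0.5],[0,0,0.85,0,0,0,0.5]]])

```text
t: 12.95
tool_pos: [0.466, -0.0135, 0.2669]
ee_rot: [-3.141, -0.0, -1.449]
force: [-3.5, 0.4, 9.7]
width: 0.0621
gripper_force: 40.0
```

```bash
python3 -c "
from h import *
go(.4665,-.014,.28,-83)
b=snapshot('scene')[:,:,::-1]
cv2.imwrite('pics/m6.png',cv2.resize(b[150:225,250:350],(800,600),interpolation=cv2.INTER_CUBIC))
go(.4665,-.014,.28,-83)
"
```

```text
t 12.95 pos [ 0.466  -0.0135  0.2669] rpy [-1.7999e+02 -1.0000e-02 -8.3010e+01] F [-3.5  0.4  9.7] w 0.0621 | shift cm [ 0.05 -0.04 -1.31] rot [-0.01 -0.01 -0.01]
t 13.0 pos [ 0.466  -0.0135  0.2669] rpy [-1.7999e+02 -1.0000e-02 -8.3010e+01] F [-2.8  1.2  9.7] w 0.062 | shift cm [ 0.05 -0.04 -1.31] rot [-0.01 -0.01 -0.01]
```

View pics/m6.png

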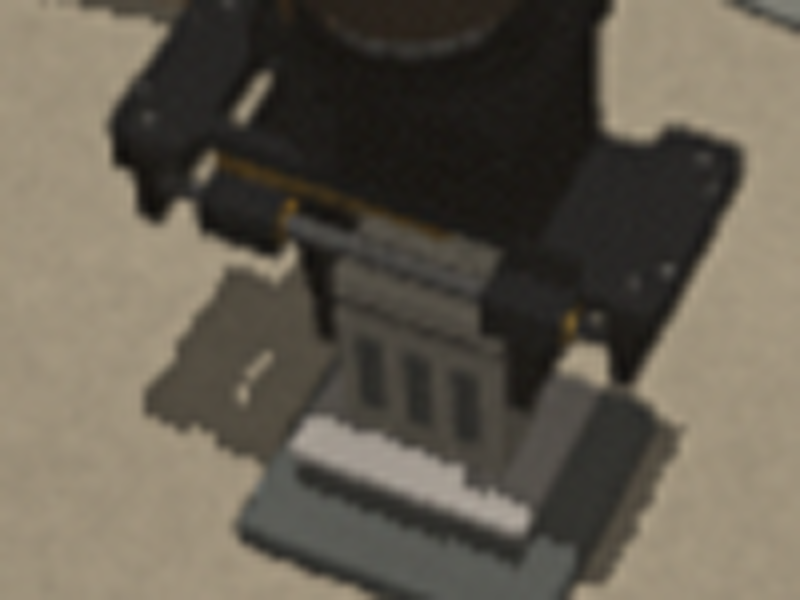

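The magazine stands flat on the sunken plate at crop ~(430,390). The force gives 12.3 N, about 9.6 mm. I hold over a second, then ease the grip and open gently.

Emit:
play_rows(motion=[[[0,0,0,0,0,0,0.5],[0,0,0,0,0,0,0.5],[0,0,0,0,0,0,0.5],[0,0,0,0,0,0,0.5],[0,0,0,0,0,0,0.5],[0,0,0,0,0,0,0.5],[0,0,0,0,0,0,0.5],[0,0,0,0,0,0,0.5],[0,0,0,0,0,0,0.5],[0,0,0,0,0,0,0.5]]])

```text
t: 14.25
tool_pos: [0.466, -0.0135, 0.2669]
ee_rot: [-3.141, -0.0, -1.449]
force: [-3.5, 0.5, 8.7]
width: 0.0613
gripper_force: 40.0
```

Emit:
play_rows(motion=[[[0,0,0,0,0,0,0.5],[0,0,0,0,0,0,0.5],[0,0,0,0,0,0,0.5],[0,0,0,0,0,0,0.5],[0,0,0,0,0,0,-0.52],[0,0,0,0,0,0,-0.55],[0,0,0,0,0,0,-0.6],[0,0,0,0,0,0,-0.8],[0,0,0,0,0,0,-1],[0,0,0,0,0,0,-1]]], grip_force=3)

```text
t: 15.5
tool_pos: [0.466, -0.0136, 0.2663]
ee_rot: [-3.142, 0.0, -1.449]
force: [0.3, 0.4, 0.3]
width: 0.0854
gripper_force: 0.0
```

```bash
python3 -c "
from h import *
go(.466,-.0135,.35,-83)
b=snapshot('scene')[:,:,::-1]
cv2.imwrite('pics/m7.png',cv2.resize(b[150:225,250:350],(800,600),interpolation=cv2.INTER_CUBIC))
"
```

```text
t 15.5 pos [ 0.466  -0.0136  0.2663] rpy [-180.      0.    -83.03] F [0.3 0.4 0.3] w 0.0854 | shift cm [-0.01 -0.   -8.37] rot [-0.    0.   -0.03]
```

View pics/m7.png

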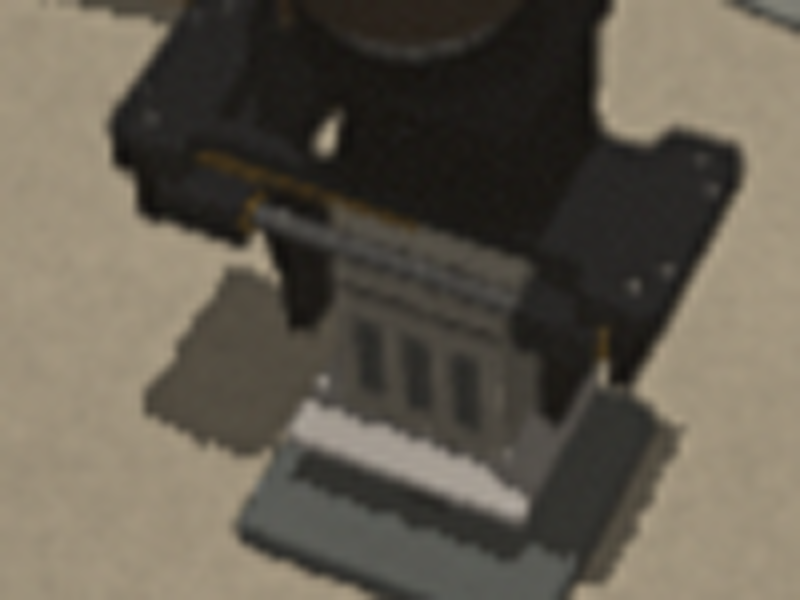

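The plate is back up with the magazine upright between the open fingers. I rise, turn 90° and look from above.

Emit:
play_rows(motion=[[[0,0,-2,0,0,0,-1],[0,0,-6,0,0,0,-1],[0,0,-10,0,0,0,-1],[0,0,-11,0,0,10,-1],[0,0,-11,0,0,20,-1],[0,0,-11,0,0,30,-1],[0,0,-11,0,0,40,-1],[0,0,-11,0,0,50,-1],[0,0,-11,0,0,60,-1],[0,0,-11,0,0,70,-1]]], grip_force=35)

```text
t: 16.8
tool_pos: [0.4658, -0.0136, 0.3762]
ee_rot: [3.141, -0.0, -2.677]
force: [0.6, -0.1, 0.2]
width: 0.0872
gripper_force: 0.0
```

```bash
python3 -c "
from h import *
go(.466,-.0135,.284,-173)
a=snapshot('top')[:,:,::-1];cv2.imwrite('pics/t8.png',a);s=snapshot('scene')[:,:,::-1];cv2.imwrite('pics/s8.png',s)
b=lambda im,x,y,w,h: cv2.resize(im[y:y+h,x:x+w],(400,300),interpolation=cv2.INTER_CUBIC)
cv2.imwrite('pics/m8.png',np.hstack([b(s,260,140,100,75),b(a,270,160,100,75)]))
"
```

```text
t 16.8 pos [ 0.4658 -0.0136  0.3762] rpy [ 1.7999e+02 -1.0000e-02 -1.5336e+02] F [ 0.6 -0.1  0.2] w 0.0872 | shift cm [-0.02  0.    9.22] rot [ 0.000e+00 -1.000e-02  1.964e+01]
```

View pics/m8.png

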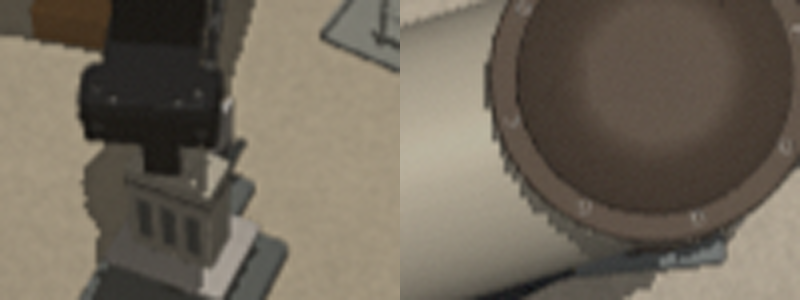

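The left crop shows the magazine upright at ~(180,215) on the raised plate, with the gripper above it. That's my tenth and last picture. Next comes a numeric refinement of the tote rim, using top0.

```bash
python3 -c "
from h import *
t=cv2.GaussianBlur(cv2.imread('pics/top0.png'),(3,3),0).astype(float)[:,:,2]
# upper wall outer edge (red drops table->rim) and inner edge (rim->dark): steepest drops
def fit(nm,f,z):
    xs=np.arange(436,522,2);ys=np.array([f(u) for u in xs]);ok=np.isfinite(ys)
    P=onplane('top',np.c_[xs,ys][ok],z)[:,:2]
    for _ in range(3):
        p=np.polyfit(P[:,1],P[:,0],1);r=P[:,0]-np.polyval(p,P[:,1]);P=P[abs(r)<.003]
    print(nm,len(P),'x at y=-.298:',round(np.polyval(p,-.298),4),'yaw',round(-np.degrees(np.arctan(p[0])),2),'rms',r.std().round(4))
def cross(u,lo,hi,T,d):
    r=np.arange(int(lo),int(hi)); c=t[r,u]; 
    for i in range(len(r)-1):
        a,b=(c[i],c[i+1])
        if d*(a-T)>0>=d*(b-T): return r[i]+(a-T)/(a-b)
    return np.nan
up=lambda u:180+(u-440)*.222
fit('upper outer',lambda u:cross(u,up(u)-6,up(u)+6,135,1),.095)
fit('upper inner',lambda u:cross(u,up(u)-3,up(u)+9,80,1),.095)
lo=lambda u:228+(u-440)*.222
fit('lower outer(table edge) z=.095',lambda u:cross(u,lo(u)-5,lo(u)+8,118,-1),.095)
fit('lower floor/wall dark z=.095',lambda u:cross(u,lo(u)-12,lo(u)-2,85,1),.095)
for u in(440,456,470): print(t[int(lo(u))-12:int(lo(u))+6,u].round().tolist())
go(.466,-.0135,.284,-173)
"
```

```text
upper outer 43 x at y=-.298: 0.5163 yaw -10.35 rms 0.0002
upper inner 43 x at y=-.298: 0.5091 yaw -10.49 rms 0.0002
lower outer(table edge) z=.095 32 x at y=-.298: 0.4075 yaw -10.65 rms 0.0008
lower floor/wall dark z=.095 33 x at y=-.298: 0.4276 yaw -10.38 rms 0.0002
[110.0, 112.0, 107.0, 87.0, 72.0, 79.0, 89.0, 90.0, 89.0, 89.0, 89.0, 101.0, 129.0, 154.0, 162.0, 163.0, 163.0, 164.0]
[110.0, 113.0, 108.0, 90.0, 70.0, 73.0, 85.0, 88.0, 89.0, 90.0, 90.0, 90.0, 99.0, 126.0, 152.0, 162.0, 164.0, 165.0]
[88.0, 105.0, 105.0, 87.0, 68.0, 71.0, 84.0, 89.0, 89.0, 89.0, 88.0, 90.0, 105.0, 134.0, 157.0, 163.0, 163.0, 162.0]
t 16.9 pos [ 0.4659 -0.0136  0.3762] rpy [ 1.7999e+02 -1.0000e-02 -1.5302e+02] F [ 0.7 -0.1  0.3] w 0.0866 | shift cm [-0.02  0.    9.22] rot [ 1.000e-02 -1.000e-02  1.998e+01]
```

Emit:
play_rows(motion=[[[0,0,0,0,0,10,-1],[0,0,0,0,0,19.6,-1],[0,0,2,0,0,19.6,-1],[0,0,4,0,0,19.6,-1],[0,0,6,0,0,19.6,-1],[0,0,7.5,0,0,19.6,-1],[0,0,8.5,0,0,19.6,-1],[0,0,9.2,0,0,19.6,-1],[0,0,9.2,0,0,19.6,-0.5],[0,0,9.2,0,0,19.6,0]]])

```text
t: 18.15
tool_pos: [0.4662, -0.0135, 0.2847]
ee_rot: [3.142, 0.001, -3.012]
force: [0.5, -0.2, 0.5]
width: 0.0741
gripper_force: 0.0
```

Emit:
play_rows(motion=[[[0,0,0,0,0,0,0.6],[0,0,0,0,0,0,0.6],[0,0,0,0,0,0,0.6],[0,0,0,0,0,0,0.6],[0,0,0,0,0,0,0.6],[0,0,0,0,0,0,0.6],[0,0,0,0,0,0,0.6],[0,0,0,0,0,0,0.6],[0,0,0,0,0,0,0.6],[0,0,0,0,0,0,0.6]]])

```text
t: 19.4
tool_pos: [0.466, -0.0135, 0.2843]
ee_rot: [3.141, 0.0, -3.013]
force: [0.5, 1.9, 1.5]
width: 0.0336
gripper_force: 35.0
```

Re-gripped by the broad sides (33.6 mm). The two cameras disagree by about 5 mm in x and the tote has 5 mm of slack. I'll let go briefly, move aside, and use the magazine's known position to calibrate both views.

Emit:
play_rows(motion=[[[0,0,0,0,0,0,0.1],[0,0,0,0,0,0,-0.3],[0,0,0,0,0,0,-0.5],[0,0,-2,0,0,0,-0.5],[0,0,-6,0,0,0,-0.5],[0,0,-10,0,0,0,-0.5],[0,-4,-11,0,0,0,-0.5],[0.5,-9,-11,0,0,0,-0.5],[1.2,-14,-11,0,0,0,-0.5],[2,-19,-11,0,0,0,-0.5]]])

```text
t: 20.65
tool_pos: [0.4702, -0.2061, 0.3943]
ee_rot: [-3.142, -0.0, -3.013]
force: [0.8, -0.2, -0.3]
width: 0.0655
gripper_force: 0.0
```

Emit:
play_rows(motion=[[[0.5,-5,0,0,0,0,-0.5],[1,-8,0,0,0,0,-0.5],[1,-8,0,0,0,0,-0.5],[1,-8,0,0,0,0,-0.5],[1,-8,0,0,0,0,-0.5],[1,-8,0,0,0,0,-0.5],[1,-8,0,0,0,0,-0.5],[1,-8,0,0,0,0,-0.5],[1,-8,0,0,0,0,-0.5],[1,-8,0,0,0,0,-0.5]]])

```text
t: 21.9
tool_pos: [0.4709, -0.2852, 0.3942]
ee_rot: [3.142, -0.0, -3.013]
force: [-0.6, -0.4, -0.3]
width: 0.0654
gripper_force: 0.0
```

```bash
python3 -c "
from h import *
go(.466,-.0135,.3743,-172.6)
a=snapshot('top')[:,:,::-1];cv2.imwrite('pics/t9.png',a);s=snapshot('scene')[:,:,::-1];cv2.imwrite('pics/s9.png',s)
# predicted corners of lid
c,sn=np.cos(np.radians(7.3)),np.sin(np.radians(7.3));X0=np.array([.466,-.0135])
L=np.array([[X0[0]+c*i-sn*j,X0[1]+sn*i+c*j,.139] for i,j in((-.031,-.017),(.031,-.017),(.031,.017),(-.031,.017))])
for n,im in(('top',a),('scene',s)):
    p=proj(n,L);print(n,p.round(1).tolist())
    x,y=(p.mean(0)).round().astype(int)
    g=im[:,:,0]
    for k in range(-14,15,1 if n=='top' else 1): print(k,g[y+k,x-16:x+17].tolist())
" | cut -c1-170
```

```text
t 21.9 pos [ 0.4709 -0.2852  0.3942] rpy [ 180.     -0.   -172.63] F [-0.6 -0.4 -0.3] w 0.0654 | shift cm [-3.01 27.01  1.99] rot [ 0.   -0.   -0.03]
top [[337.0, 214.5], [333.9, 185.5], [318.0, 187.1], [321.0, 216.2]]
-14 [181, 192, 197, 196, 197, 198, 197, 193, 173, 184, 168, 169, 163, 167, 175, 170, 173, 173, 179, 178, 182, 186, 187, 177, 161, 205, 206, 206, 195, 123, 118, 114, 115]
-13 [179, 193, 196, 197, 200, 197, 197, 186, 131, 176, 177, 180, 181, 184, 184, 182, 182, 183, 183, 183, 183, 184, 186, 180, 149, 205, 206, 206, 199, 133, 115, 116, 114]
-12 [171, 192, 195, 197, 199, 199, 196, 188, 131, 182, 180, 179, 181, 181, 181, 182, 184, 182, 184, 183, 183, 185, 180, 153, 154, 205, 204, 206, 199, 150, 114, 116, 115]
-11 [149, 190, 195, 195, 197, 198, 196, 190, 138, 180, 178, 180, 181, 180, 182, 181, 182, 183, 183, 185, 184, 186, 174, 98, 132, 168, 175, 206, 203, 172, 115, 114, 116]
-10 [131, 192, 195, 194, 198, 199, 196, 187, 128, 172, 178, 180, 180, 181, 182, 182, 182, 182, 184, 185, 185, 180, 143, 92, 96, 99, 113, 169, 165, 148, 117, 118, 116]
-9 [120, 193, 195, 195, 197, 199, 1
[... 7461 characters left out ...]
129, 130, 132, 117, 69, 60, 48, 47, 52, 62, 67, 67, 66, 68, 65, 62, 58, 58, 52, 50, 53, 67, 75, 75, 67, 60, 67, 69, 70, 84, 94, 91]
11 [129, 129, 129, 132, 122, 71, 61, 46, 45, 46, 56, 67, 63, 59, 62, 67, 67, 68, 67, 63, 59, 57, 56, 54, 55, 62, 66, 68, 69, 70, 83, 93, 82]
12 [131, 131, 130, 133, 123, 69, 61, 49, 43, 47, 58, 67, 63, 49, 50, 55, 61, 68, 66, 68, 67, 67, 66, 63, 60, 63, 68, 69, 67, 73, 92, 99, 75]
13 [130, 131, 134, 132, 113, 70, 61, 49, 44, 47, 59, 67, 63, 48, 45, 47, 58, 67, 66, 60, 64, 69, 73, 77, 70, 69, 68, 66, 67, 77, 112, 138, 136]
14 [131, 131, 132, 126, 94, 68, 62, 52, 43, 46, 56, 68, 65, 48, 44, 48, 58, 67, 63, 52, 52, 56, 67, 77, 75, 73, 68, 68, 66, 79, 119, 152, 152]
```

Both views show the lid displaced consistently from the robot's own position, by roughly (+1.4, -2.3) mm. I apply one edge-offset tool to this lid, the old magazine's lid and the tote rims.

```bash
cat >> h.py <<'E'
from scipy.ndimage import map_coordinates,gaussian_filter1d
def edge(n,g,A,B,C,half=3.5):
    """offset (px) of strongest edge along the outward normal of projected segment A-B (C = inside point); also normal"""
    a,b,c=proj(n,[A,B,C]); d=(b-a)/np.linalg.norm(b-a); nn=np.array([-d[1],d[0]]); nn*=-np.sign(nn@(c-a))
    s=np.arange(-half,half+.01,.1);o=[];k=[]
    for f in np.linspace(.15,.85,15):
        q=a+f*(b-a); pr=map_coordinates(g,[q[1]+s*nn[1],q[0]+s*nn[0]],order=1)
        gr=-np.gradient(gaussian_filter1d(pr,6)); i=gr.argmax(); o.append(s[i]);k.append(gr[i]*10)
    return np.median(o),np.std(o),np.median(k),nn
def lid(n,im,cx,cy,z,yaw,use=range(4),hx=.031,hy=.017):
    g=im[:,:,2].astype(float); R=Ro.from_euler("z",yaw,degrees=True).as_matrix(); c0=np.array([cx,cy,z])
    P=[c0+R@[i,j,0] for i,j in((-hx,-hy),(hx,-hy),(hx,hy),(-hx,hy))]; A=[];B=[]
    J=(proj(n,[c0+[.001,0,0],c0+[0,.001,0]])-proj(n,[c0])).T
    for e in range(4):
        m,sd,k,nn=edge(n,g,P[e],P[(e+1)%4],c0); print("  ",n,"edge","-y +x +y -x".split()[e],"off",round(m,2),"sd",round(sd,2),"contrast",round(k,1))
        if e in use: A.append(nn@J);B.append(m)
    if len(B)>1:
        x,r=np.linalg.lstsq(np.array(A),np.array(B),rcond=None)[:2]; print("  => d mm",x.round(2),r)
E
python3 -c "
from h import *
t0=cv2.imread('pics/top0.png');s0=cv2.imread('pics/scene0.png');t9=cv2.imread('pics/t9.png');s9=cv2.imread('pics/s9.png')
print('lid on plate');lid('top',t9,.466,-.0135,.139,7.3);lid('scene',s9,.466,-.0135,.139,7.3)
print('old');lid('top',t0,.4545,-.396,.089,-10.5);lid('scene',s0,.4545,-.396,.089,-10.5)
print('plate0');lid('top',t0,.465,-.0138,.055,7.1,hx=.045,hy=.035);lid('scene',s0,.465,-.0138,.055,7.1,hx=.045,hy=.035)
"
```

```text
lid on plate
   top edge -y off -0.5 sd 0.96 contrast 4.1
   top edge +x off 2.6 sd 0.05 contrast 27.9
   top edge +y off -1.1 sd 0.17 contrast 42.0
   top edge -x off -0.6 sd 0.29 contrast 36.7
  => d mm [ 3.44 -0.2 ] [3.28768776]
   scene edge -y off 1.4 sd 2.03 contrast 9.7
   scene edge +x off 0.7 sd 0.09 contrast 46.2
   scene edge +y off -1.1 sd 1.33 contrast 3.8
   scene edge -x off -1.4 sd 2.79 contrast 0.6
  => d mm [ 3.42 -3.64] [0.26541218]
old
   top edge -y off 0.1 sd 0.13 contrast 68.1
   top edge +x off -0.3 sd 0.14 contrast 60.8
   top edge +y off -0.5 sd 0.13 contrast 53.3
   top edge -x off 0.0 sd 0.16 contrast 42.0
  => d mm [-0.45 -0.59] [0.12467411]
   scene edge -y off -0.4 sd 0.13 contrast 43.1
   scene edge +x off 0.4 sd 0.08 contrast 36.4
   scene edge +y off 0.1 sd 0.16 contrast 46.8
   scene edge -x off -0.6 sd 0.07 contrast 50.8
  => d mm [1.33 0.29] [0.06352913]
plate0
   top edge -y off -0.8 sd 0.17 contrast 34.9
   top edge +x off 0.6 sd 0.17 contrast 30.2
   top edge +y off 0.2 sd 0.15 contrast 53.7
   top edge -x off -1.1 sd 0.16 contrast 52.1
  => d mm [1.83 1.41] [0.30785769]
   scene edge -y off -0.1 sd 0.06 contrast 42.1
   scene edge +x off 1.3 sd 0.06 contrast 46.8
   scene edge +y off 0.3 sd 0.73 contrast 29.4
   scene edge -x off -2.1 sd 0.9 contrast 3.2
  => d mm [4.89 1.24] [0.36545013]
```

```bash
python3 -c "
from h import *
R=Ro.from_euler('z',-10.45,degrees=True).as_matrix()
for n,f,c0 in(('top','top0',[.4724,-.2979,.013]),('scene','scene0',[.4740,-.2975,.013])):
    g=cv2.imread(f'pics/{f}.png')[:,:,2].astype(float)
    d=np.arange(-34,64,2)
    for x in(-.01,0,.01) if n=='top' else (-.02,-.012):
        p=proj(n,[np.array(c0)+R@[x,v/1e3,0] for v in d]); v=map_coordinates(g,[p[:,1],p[:,0]],order=1)
        print(n,x,' '.join(f'{a}:{b:.0f}' for a,b in zip(d,v)))
go(.466,-.0135,.3743,-172.6)
"
```

```text
top -0.01 -34:114 -32:114 -30:115 -28:115 -26:114 -24:113 -22:111 -20:67 -18:89 -16:112 -14:116 -12:116 -10:115 -8:115 -6:116 -4:116 -2:115 0:116 2:117 4:116 6:115 8:116 10:116 12:116 14:117 16:117 18:118 20:117 22:118 24:99 26:69 28:58 30:106 32:115 34:118 36:119 38:118 40:119 42:118 44:114 46:110 48:112 50:107 52:67 54:45 56:37 58:37 60:35 62:46
top 0 -34:114 -32:113 -30:115 -28:114 -26:115 -24:114 -22:100 -20:61 -18:54 -16:92 -14:112 -12:114 -10:114 -8:114 -6:116 -4:116 -2:115 0:115 2:116 4:116 6:116 8:116 10:115 12:115 14:116 16:117 18:117 20:117 22:118 24:100 26:71 28:75 30:114 32:118 34:119 36:118 38:118 40:119 42:118 44:118 46:115 48:117 50:111 52:61 54:40 56:36 58:36 60:36 62:39
top 0.01 -34:114 -32:113 -30:113 -28:114 -26:113 -24:114 -22:93 -20:63 -18:58 -16:107 -14:113 -12:115 -10:115 -8:115 -6:115 -4:114 -2:114 0:115 2:116 4:117 6:117 8:118 10:117 12:117 14:117 16:117 18:117 20:116 22:114 24:105 26:65 28:89 30:114 32:117 34:117 36:118 38:119 40:119 42:120 44:120 46:111 48:119 50:98 52:55 54:36 56:40 58:37 60:37 62:47
scene -0.02 -34:90 -32:90 -30:91 -28:90 -26:82 -24:76 -22:85 -20:88 -18:90 -16:90 -14:90 -12:91 -10:90 -8:90 -6:91 -4:91 -2:91 0:90 2:90 4:90 6:91 8:91 10:91 12:90 14:90 16:90 18:89 20:79 22:71 24:84 26:91 28:91 30:90 32:90 34:90 36:90 38:91 40:90 42:90 44:90 46:91 48:91 50:92 52:89 54:77 56:57 58:50 60:49 62:50
scene -0.012 -34:90 -32:91 -30:91 -28:90 -26:82 -24:77 -22:87 -20:89 -18:90 -16:90 -14:90 -12:89 -10:90 -8:90 -6:90 -4:90 -2:90 0:91 2:90 4:90 6:90 8:90 10:91 12:91 14:91 16:91 18:91 20:82 22:67 24:83 26:90 28:90 30:90 32:90 34:90 36:90 38:90 40:90 42:90 44:90 46:90 48:90 50:92 52:90 54:76 56:57 58:49 60:49 62:49
t 22.0 pos [ 0.4709 -0.2852  0.3942] rpy [ 180.     -0.   -172.63] F [ 0.1  0.2 -0.4] w 0.0653 | shift cm [-3.   27.01  1.99] rot [ 0.   -0.   -0.03]
```

The rail edges agree with the estimate in both views, so the free-bay centre in robot coordinates is about (0.471, -0.2955), yaw -10.45°. Now I go back and take the magazine again.

Emit:
play_rows(motion=[[[-0.6,5,0,0,0,0,-0.5],[-1.2,10,0,0,0,0,-0.5],[-1.7,15,0,0,0,0,-0.5],[-2.2,20,0,0,0,0,-0.5],[-2.7,25,0,0,0,0,-0.5],[-3,27,0,0,0,0,-0.5],[-3,27,0,0,0,0,-0.5],[-3,27,1,0,0,0,-0.5],[-3,27,3,0,0,0,-0.5],[-3,27,5,0,0,0,-0.5]]])

```text
t: 23.25
tool_pos: [0.4657, -0.0147, 0.3431]
ee_rot: [3.142, -0.001, -3.015]
force: [0.0, -0.7, -1.2]
width: 0.0655
gripper_force: 0.0
```

```bash
python3 -c "
from h import *
go(.466,-.0135,.2843,-172.6)"
```

```text
t 23.25 pos [ 0.4657 -0.0147  0.3431] rpy [ 1.8000e+02 -4.0000e-02 -1.7274e+02] F [ 0.  -0.7 -1.2] w 0.0655 | shift cm [-0.05  0.12  5.88] rot [ 0.   -0.04 -0.14]
```

Emit:
play_rows(motion=[[[0,0,2,0,0,0,-0.5],[0,0,4,0,0,0,-0.5],[0,0,5.3,0,0,0,-0.5],[0,0,6,0,0,0,-0.5],[0,0,6,0,0,0,-0.5],[0,0,6,0,0,0,0],[0,0,6,0,0,0,0.6],[0,0,6,0,0,0,0.6],[0,0,6,0,0,0,0.6],[0,0,6,0,0,0,0.6]]])

```text
t: 24.5
tool_pos: [0.466, -0.0135, 0.2844]
ee_rot: [3.142, 0.0, -3.013]
force: [-0.3, 1.7, 1.0]
width: 0.0338
gripper_force: 35.0
```

Emit:
play_rows(motion=[[[0,0,0,0,0,0,0.6],[0,0,0,0,0,0,0.6],[0,0,-1,0,0,0,0.6],[0,0,-3,0,0,0,0.6],[0,0,-5,0,0,0,0.6],[0,0,-8,0,0,0,0.6],[0,0,-11,0,0,4,0.6],[0,0,-12,0,0,8,0.6],[0,0,-12,0,0,13,0.6],[0,0,-12,0,0,17.8,0.6]]])

```text
t: 25.75
tool_pos: [0.4655, -0.0138, 0.4043]
ee_rot: [3.141, -0.001, 2.956]
force: [0.5, -1.0, -2.2]
width: 0.0335
gripper_force: 35.0
```

```bash
python3 -c "
from h import *
go(.4711,-.2956,.39,-190.45)"
```

```text
t 25.75 pos [ 0.4655 -0.0138  0.4043] rpy [ 1.7999e+02 -5.0000e-02  1.6939e+02] F [ 0.5 -1.  -2.2] w 0.0335 | shift cm [ -5.75 -27.6    1.42] rot [ 0.01 -0.05 -0.16]
```

Emit:
play_rows(motion=[[[-0.8,-4,0,0,0,0,0.6],[-1.7,-8,0,0,0,0,0.6],[-2.5,-12,0,0,0,0,0.6],[-3.3,-16,0,0,0,0,0.6],[-4.2,-20,0,0,0,0,0.6],[-5,-24,0,0,0,0,0.6],[-5.5,-26.5,0,0,0,0,0.6],[-5.7,-27.6,1,0,0,0,0.6],[-5.7,-27.6,2,0,0,0,0.6],[-5.7,-27.6,2,0,0,0,0.6]]])

```text
t: 27.0
tool_pos: [0.4717, -0.2944, 0.3826]
ee_rot: [3.141, -0.004, 2.96]
force: [0.2, 0.5, -1.6]
width: 0.0338
gripper_force: 35.0
```

```bash
python3 -c "
from h import *
go(.4711,-.2956,.335,-190.45)
s=snapshot('scene')[:,:,::-1];cv2.imwrite('pics/s10.png',s)"
```

```text
t 27.0 pos [ 0.4717 -0.2944  0.3826] rpy [179.94  -0.21 169.61] F [ 0.2  0.5 -1.6] w 0.0338 | shift cm [ 0.02 -0.13  4.76] rot [ 0.06 -0.21  0.06]
```

Emit:
play_rows(motion=[[[0,-0.1,1,0,0,0,0.6],[0,-0.1,2,0,0,0,0.6],[0,-0.1,3,0,0,0,0.6],[0,-0.1,4,0,0,0,0.6],[0,-0.1,4.6,0,0,0,0.6],[0,-0.1,4.6,0,0,0,0.6],[0,-0.1,4.6,0,0,0,0.6],[0,-0.1,4.6,0,0,0,0.6],[0,-0.1,4.6,0,0,0,0.6],[0,-0.1,4.6,0,0,0,0.6]]])

```text
t: 28.3
tool_pos: [0.4719, -0.2963, 0.3384]
ee_rot: [-3.142, 0.0, 2.96]
force: [-0.3, 1.3, -2.7]
width: 0.0336
gripper_force: 35.0
```

```bash
python3 -c "
from h import *
go(.4711,-.2956,.2364,-190.45)"
```

```text
t 28.3 pos [ 0.4719 -0.2963  0.3384] rpy [-1.8000e+02  2.0000e-02  1.6957e+02] F [-0.3  1.3 -2.7] w 0.0336 | shift cm [ 0.09  0.06 10.2 ] rot [-0.    0.02  0.02]
```

Aligned within 1 mm. I insert most of the way and check the force.

Emit:
play_rows(motion=[[[0.1,0.1,0,0,0,0,0.6],[0.1,0.1,1,0,0,0,0.6],[0.1,0.1,1.5,0,0,0,0.6],[0.1,0.1,2,0,0,0,0.6],[0.1,0.1,2.5,0,0,0,0.6],[0.1,0.1,3,0,0,0,0.6],[0.1,0.1,3.5,0,0,0,0.6],[0.1,0.1,3.5,0,0,0,0.6],[0.1,0.1,3.5,0,0,0,0.6],[0.1,0.1,3.5,0,0,0,0.6]]])

```text
t: 29.55
tool_pos: [0.4712, -0.2952, 0.3035]
ee_rot: [-3.141, 0.001, 2.96]
force: [-0.2, -0.2, -2.0]
width: 0.0338
gripper_force: 35.0
```

```bash
python3 -c "
from h import *
go(.4711,-.2956,.2364,-190.45);print(observe()['wrist_torque'])"
```

```text
t 29.55 pos [ 0.4712 -0.2952  0.3035] rpy [-1.7999e+02  3.0000e-02  1.6958e+02] F [-0.2 -0.2 -2. ] w 0.0338 | shift cm [ 0.01 -0.04  6.71] rot [-0.01  0.03  0.03]
[-0.04496689 -0.07587393 -0.02040826]
```

Emit:
play_rows(motion=[[[0,0,1,0,0,0,0.6],[0,0,2,0,0,0,0.6],[0,0,3,0,0,0,0.6],[0,0,4,0,0,0,0.6],[0,0,4.6,0,0,0,0.6],[0,0,5.1,0,0,0,0.6],[0,0,5.6,0,0,0,0.6],[0,0,6,0,0,0,0.6],[0,0,6.3,0,0,0,0.6],[0,0,6.3,0,0,0,0.6]]])

```text
t: 30.8
tool_pos: [0.471, -0.2951, 0.2401]
ee_rot: [3.142, -0.0, 2.96]
force: [-0.4, -0.6, -2.5]
width: 0.0338
gripper_force: 35.0
```

```bash
python3 -c "
from h import *
go(.4711,-.2956,.2344,-190.45);print(observe()['wrist_torque'])"
```

```text
t 30.8 pos [ 0.471  -0.2951  0.2401] rpy [ 1.8000e+02 -2.0000e-02  1.6958e+02] F [-0.4 -0.6 -2.5] w 0.0338 | shift cm [-0.01 -0.04  0.57] rot [ 0.   -0.02  0.03]
[-0.02749131  0.02065576  0.01013416]
```

Emit:
play_rows(motion=[[[0,0,0.1,0,0,0,0.6],[0,0,0.2,0,0,0,0.6],[0,0,0.3,0,0,0,0.6],[0,0,0.4,0,0,0,0.6],[0,0,0.45,0,0,0,0.6],[0,0,0.5,0,0,0,0.6],[0,0,0.55,0,0,0,0.6],[0,0,0.55,0,0,0,0.6],[0,0,0.55,0,0,0,0.6],[0,0,0.55,0,0,0,0.6]]])

```text
t: 32.05
tool_pos: [0.4711, -0.2952, 0.2348]
ee_rot: [-3.142, 0.0, 2.96]
force: [1.0, 0.1, -2.6]
width: 0.0338
gripper_force: 35.0
```

```bash
python3 -c "
from h import *
go(.4711,-.2956,.2344,-190.45);print(observe()['wrist_torque'])"
```

```text
t 32.05 pos [ 0.4711 -0.2952  0.2348] rpy [-180.      0.    169.58] F [ 1.   0.1 -2.6] w 0.0338 | shift cm [-0.01 -0.04  0.04] rot [-0.    0.    0.03]
[-0.02362444 -0.045019    0.03445695]
```

No contact yet, so I lower a further 1.5 mm in 0.3 mm steps.

Emit:
play_rows(motion=[[[0,0,0.03,0,0,0,0.6],[0,0,0.06,0,0,0,0.6],[0,0,0.09,0,0,0,0.6],[0,0,0.12,0,0,0,0.6],[0,0,0.15,0,0,0,0.6],[0,0,0.15,0,0,0,0.6],[0,0,0.15,0,0,0,0.6],[0,0,0.15,0,0,0,0.6],[0,0,0.15,0,0,0,0.6],[0,0,0.15,0,0,0,0.6]]])

```text
t: 33.3
tool_pos: [0.4711, -0.2951, 0.2344]
ee_rot: [-3.141, 0.0, 2.96]
force: [-2.7, 2.7, 7.4]
width: 0.0337
gripper_force: 35.0
```

```bash
python3 -c "
from h import *
go(.4711,-.2956,.2344,-190.45);print(observe()['wrist_torque'])"
```

```text
t 33.3 pos [ 0.4711 -0.2951  0.2344] rpy [-1.7998e+02  2.0000e-02  1.6960e+02] F [-2.7  2.7  7.4] w 0.0337 | shift cm [-0.01 -0.05  0.  ] rot [-0.02  0.02  0.05]
[ 0.72506519  0.70004235 -0.00351945]
```

Floor contact at exactly the expected height. I release with a small opening and rise.

Emit:
play_rows(motion=[[[0,0,-0.05,0,0,0,0.6],[0,0,-0.05,0,0,0,0.1],[0,0,-0.05,0,0,0,-0.2],[0,0,-0.05,0,0,0,-0.2],[0,0,-1,0,0,0,-0.2],[0,0,-3,0,0,0,-0.2],[0,0,-6,0,0,0,-0.2],[0,0,-10,0,0,0,-0.2],[0,0,-14,0,0,0,-0.2],[0,0,-15,0,0,0,-0.2]]])

```text
t: 34.55
tool_pos: [0.4714, -0.2954, 0.3871]
ee_rot: [-3.14, 0.007, 2.96]
force: [0.4, -1.5, -0.1]
width: 0.0524
gripper_force: 0.0
```

Emit:
play_rows(motion=[[[0,5,0,0,0,0,-0.2],[0,10,0,0,0,0,-0.2],[0,15,0,0,0,0,-0.2],[0,20,0,0,0,0,-0.2],[0,25,0,0,0,0,-0.2],[0,25,0,0,0,0,-0.2],[0,25,0,0,0,0,-0.2],[0,25,0,0,0,0,-0.2],[0,25,0,0,0,0,-0.2],[0,25,0,0,0,0,-0.2]]])

```text
t: 35.8
tool_pos: [0.5162, -0.05, 0.3832]
ee_rot: [3.142, -0.0, 2.958]
force: [-1.0, -0.2, 0.6]
width: 0.0524
gripper_force: 0.0
```

```bash
python3 -c "
from h import *
go(.4711,-.2956,.2344,-190.45)
t=snapshot('top')[:,:,::-1];s=snapshot('scene')[:,:,::-1]
print('new');lid('top',t,.4724,-.2979,.089,-10.45);lid('scene',s,.474,-.2979,.089,-10.45)
print('old');lid('top',t,.4540,-.3966,.089,-10.45);lid('scene',s,.4558,-.3957,.089,-10.45)
t0=cv2.imread('pics/top0.png'); d=np.abs(t.astype(int)-t0).max(2)[140:220,168:184]; print('carrier diff',np.median(d))
lid('top',t0,.4650,-.0138,.055,7.1,hx=.045,hy=.035)
"
```

```text
t 35.8 pos [ 0.5162 -0.05    0.3832] rpy [180.   -0.  169.5] F [-1.  -0.2  0.6] w 0.0524 | shift cm [ -0.04 -24.97  14.88] rot [ 0.   -0.   -0.05]
new
   top edge -y off -0.8 sd 0.15 contrast 35.5
   top edge +x off -0.6 sd 0.11 contrast 62.0
   top edge +y off 0.4 sd 0.1 contrast 58.9
   top edge -x off 0.4 sd 0.11 contrast 49.4
  => d mm [-0.87  1.52] [0.09965925]
   scene edge -y off -1.1 sd 0.08 contrast 46.8
   scene edge +x off -0.7 sd 0.09 contrast 40.2
   scene edge +y off 0.8 sd 0.09 contrast 49.9
   scene edge -x off 0.3 sd 0.12 contrast 56.1
  => d mm [-0.88  2.41] [0.13643739]
old
   top edge -y off -0.2 sd 0.14 contrast 73.5
   top edge +x off -0.1 sd 0.16 contrast 65.0
   top edge +y off -0.3 sd 0.11 contrast 55.6
   top edge -x off -0.2 sd 0.19 contrast 44.5
  => d mm [ 0.09 -0.13] [0.17004234]
   scene edge -y off -0.2 sd 0.1 contrast 43.6
   scene edge +x off -0.1 sd 0.09 contrast 37.5
   scene edge +y off -0.1 sd 0.14 contrast 49.0
   scene edge -x off -0.1 sd 0.08 contrast 51.4
  => d mm [0.02 0.1 ] [0.06522911]
carrier diff 33.0
   top edge -y off -0.8 sd 0.17 contrast 34.9
   top edge +x off 0.6 sd 0.17 contrast 30.2
   top edge +y off 0.2 sd 0.15 contrast 53.7
   top edge -x off -1.1 sd 0.16 contrast 52.1
  => d mm [1.83 1.41] [0.30785769]
```

The new magazine is seated, and the old one hasn't moved. One last check on the carrier before handing in.

```bash
python3 -c "
from h import *
t=snapshot('top')[:,:,::-1];s=snapshot('scene')[:,:,::-1]
for im in(cv2.imread('pics/top0.png'),t): lid('top',im,.513,.337,.046,1)
a=cv2.cvtColor(cv2.imread('pics/top0.png'),6)[150:206,166:186];b=cv2.cvtColor(t,6)[145:211,161:191]
r=cv2.matchTemplate(b,a,cv2.TM_CCOEFF_NORMED);print(cv2.minMaxLoc(r)[1::2])
"
```

```text
top edge -y off -2.5 sd 1.33 contrast 4.9
   top edge +x off 1.4 sd 1.94 contrast 10.8
   top edge +y off 2.3 sd 0.28 contrast 12.3
   top edge -x off -0.5 sd 0.48 contrast 26.1
  => d mm [2.18 5.78] [0.4246693]
   top edge -y off 1.6 sd 1.63 contrast 12.2
   top edge +x off 1.4 sd 1.6 contrast 0.9
   top edge +y off -1.5 sd 1.6 contrast 0.4
   top edge -x off 2.3 sd 1.38 contrast 2.7
  => d mm [-1.01 -3.73] [6.85225046]
(0.1305820196866989, (3, 9))
```

```bash
python3 -c "
from h import *
s=snapshot('scene')[:,:,::-1];t=snapshot('top')[:,:,::-1]
x,y=proj('scene',[.513,.337,.03])[0].round().astype(int);print(x,y)
print('mean tray px top now',t[150:206:8,166:216:6,2].tolist())
c=lambda f:cv2.imread(f'pics/{f}.png')
for nm,im in(('s9',c('s9')),('s10',c('s10')),('now',s)):
    a=cv2.cvtColor(c('s8'),6)[y-16:y+16,x-14:x+18];b=cv2.cvtColor(im,6)[y-24:y+24,x-22:x+26]
    r=cv2.matchTemplate(b,a,cv2.TM_CCOEFF_NORMED);print(nm,cv2.minMaxLoc(r)[1::2])
for nm in('t8','t9'):
    a=cv2.cvtColor(c('top0'),6)[150:206,168:184];b=cv2.cvtColor(c(nm),6)[145:211,163:189];r=cv2.matchTemplate(b,a,cv2.TM_CCOEFF_NORMED);print(nm,cv2.minMaxLoc(r)[1::2])
"
```

```text
374 136
mean tray px top now [[164, 164, 166, 171, 170, 174, 174, 175, 170], [173, 173, 177, 178, 177, 178, 174, 168, 168], [178, 180, 181, 182, 182, 182, 160, 166, 170], [179, 179, 178, 177, 176, 149, 157, 168, 171], [164, 170, 170, 169, 145, 148, 157, 164, 168], [71, 159, 159, 156, 125, 148, 157, 165, 168], [119, 139, 142, 138, 126, 146, 159, 165, 165]]
s9 (0.9991984367370605, (8, 8))
s10 (0.9991809725761414, (8, 8))
now (0.9991841316223145, (8, 8))
t8 (0.9434981942176819, (5, 5))
t9 (0.99896240234375, (5, 5))
```

The carrier hasn't moved. The arm was covering it in the top view just now; the scene view and the earlier top views match with no shift. Handing in.

```bash
python3 -c "
from cell import hand_in
print(hand_in())"
```

```text
the job is handed in; nothing more can be done
None
```

The finished magazine was pressed to about 9.6 mm by force (the pointer was hidden from both cameras), held for over a second, released, re-gripped by its broad sides and set upright on the free bay's floor. The carrier and old magazine have not moved, and the job was handed in at about 36 s.

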